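Clamp a beaker one-handed and scrub it out with a bottle brush

ROBOT

A 6-joint arm with a two-finger parallel gripper is mounted at the origin on the work surface; the furniture and walls round the work are solid. World frame = base frame: x ahead of the robot, y to its left, z up, the work surface at z = 0. Lengths are in m, angles in rad, forces in N, time in s.
With the tool pointing down it reaches from about 0.275 to 0.85 m from the base axis. Payload 5.2 kg.
Tool frame: the origin (TCP) lies midway between the tips of the shut fingers; the grasp point (between the pads) lies 19 mm behind it; z points along the fingers, y is the line along which they close (so a half turn about z gives the same grasp; the last joint's range is limited). The gripper opens to 85 mm and grips with 20 to 120 N. Pads are 22 mm wide; open, the fingers measure 114 mm over their backs; the gripper's body (76 mm by 85 mm) begins 54 mm behind the grasp point. The pads swing forward as they close: fully open they stand 13 mm farther back than shut.
Start: joints at [1.027, 0.259, 1.535, -0, 1.348, -0.203], TCP at [0.184, 0.518, 0.206] pointing down, gripper open.
Joint ranges: [-3.14, 3.14], [-0.91, 2.08], [0.19, 2.58], [-1.22, 4.36], [0.22, 2.71], [-3.12, 3.12]. Speed limits (rad/s): [2.57, 2.57, 3.14, 3.14, 3.14, 3.14].

INTERFACE

Orientations are given as a unit quaternion [x, y, z, w].
In Python, from bench import arm gives the robot as it stands. The module is installed in compiled form; this text tells all that it offers.
- The arm moves only by the shell command python3 -m crank 'ROWS'. ROWS is text: rows parted by semicolons, each of 7 numbers parted by spaces: the opening, from 0 (shut) to 1 (fully open), then the shift along the tool's x, y, z in units of 30 mm (1.0 is 30 mm), then the turn, a rotation vector about the tool's x, y, z in degrees. In form: fingers dx dy dz wx wy wz; .... A call has 1 to 12 rows; each row is the pose to reach, as a shift and turn from the pose commanded when the call began, along the tool's axes at that moment; what a row does not reach only later rows make up. A row lasts 1/12 s, in which the tool goes at most 41.7 mm and 7.16 degrees, less where a joint would pass 70% of its speed; a pose out of reach is approached as far as the arm can. A call with a gripper value outside its range is refused whole. The fingers move at their own pace and stop on an object; the grip force is fixed at half the most. Time passes only in rows, so rows that repeat a pose let the fingers close. It gives the time, the measured TCP pose, the force, the opening and the grip force at its end, in the units of the state.
- arm.get_obs(): the state, without advancing time (a new reading comes with each control period).
- arm.capture(name): name is "side" or "top"; returns the picture (400x640x3 uint8, red, green, blue); there is no depth.
- arm.get_calibration(name): a dict with "camera_matrix" (3x3 intrinsics, pixels), "R" (3x3) and "t" (3): a world point X has camera coordinates R X + t. Camera axes: x right, y down, z forward; pixel columns grow to the right and rows downward; lengths in m; the calibration is good to about 2 mm. A picture is of the moment at which its call begins. get_calibration takes no time and is no camera call.
- arm.sign_off(): hands the job in; it is judged then, once.
The state is a dict: "time_s": time; "joint_pos": joint angles; "joint_velocities": joint speeds; "joint_torque": joint torques, N m; "tool_pos": TCP position; "tcp_rot": TCP orientation; "ft_force": force on the tool from outside, world axes, zero at the start; "moment": the same for the moment, N m; "gripper_width": finger opening in m; "finger_force": force on a finger pad.
Only numpy, scipy, OpenCV 4.12 (cv2) and the standard library are available. Lean on these libraries where they do the work, as an engineer would, in place of code of your own. Each camera call takes 0.05 s, during which the arm holds its last target. There are 200 camera calls.

TASK

Wash out the steel beaker one-handed. Turn the board's star knob clockwise until the jaw has the beaker tight against the V-shaped stop, feel it touch, and give it about a quarter turn more, no tighter, because the snug bristles would otherwise lift the beaker off the board. Then take the bottle brush out of its white pot and scrub the inside with three full strokes, each pressed gently right down onto the beaker's floor and drawn up until the bristles reach the rim. Stand the brush head down in its pot again, let go, leave the beaker clamped on the board and do not push the mug, the glass or the salt shaker about.

Things in the scene. Friction and masses are not known exactly. Their poses are not given: they have to be found in the camera images.
- board: One-handed preparation board, wood, 160 x 330 mm, fixed by suction feet, top 20 mm above the worktop. Origin: centre of underside; y along its length, z up. At +y a grey V stop, at -y a housing with a black star knob; between them a grey jaw with a sprung rubber pad, 70 mm tall. Turning the knob clockwise (from above) drives the jaw 8 mm per rad to the stop; its start gap is not known
- knob_axis (a point): Middle of the star knob, on its upright axis; does not turn with it. Knob 48 mm across, sides 13 mm up and down from here, gripped from above in any direction; housing 66 mm square, top 21 mm below here. Free turning takes 0.25 N m, stays where left. The beaker is held after 0.5 to 2.4 rad: the torque then steps up 0.06 N m, and 0.07 more per rad; the pad is solid 2.2 rad past touch
- seat (a point): Point on the board's top where the beaker's underside centre comes to stand once it is pushed fully into the V stop. The stop and the pad reach 72 mm above the worktop
- beaker: Plain steel beaker, straight sided, 76 mm across, 120 mm tall, wall 3 mm (70 mm bore), loose (about 0.2 kg), standing on the board between pad and V stop with a few mm of play. Origin: centre of its underside, z up; its inner floor is 5 mm above the origin. Clamping pushes it a few mm into the stop
- brush: Bottle brush, 214 mm long, 0.13 kg, standing head down in the pot. Origin: middle of its lowest end bristles; z up along it to the handle. Bristle head 0 to 71 mm, 76 mm across, slimmer to the end (46 mm across at 17 mm): its sides bend 3 mm in the beaker and drag a few N; its end bristles give 8 mm under 10 N, then it is solid
- brush_handle (a point): Grip point on the brush's axis, 185 mm above its origin, with the brush's axes. White flat-sided handle, 24 mm along x, 30 mm along y, from 62 mm below to 20 mm above this point; a thin wire loop 9 mm higher
- pot: White ceramic drip pot of the brush, round, 94 mm across, 66 mm tall, 84 mm bore, loose (0.7 kg). Origin: centre of its underside, z up; inner floor 7 mm above it. It stands left or right of the board
- mug: White dotted mug of coffee with a handle, 92 x 127 x 93 mm; bystander, on the other side of the board from the pot. Origin: underside
- water_glass: Clear tumbler, 69 mm across, 92 mm tall; bystander in front of the board. Origin: centre of underside
- salt_shaker: Salt shaker, 44 mm across, 90 mm tall; bystander in front of the board. Origin: centre of underside

How it is judged:
By the outcome, as a careful person would: the job done as asked, in the order asked, and still so for the second after the job is handed in, with the robot touching nothing.
It also fails if it takes over 72 s, if anything falls off the work surface, if the arm or the gripper's body presses on something with over 40 N, if the wrist force passes 120 N, or if a joint passes its speed limit or range.

## Working session

There is one attempt and no reset: what is moved stays moved. The work goes in short steps, Python scripts to look and compute and a shell command to move; the robot and the scene stay as the last step left them, time stands still between calls to the robot, and variables do not carry over. Pictures are saved under pics/ and viewed, at most 10 in all, crops included, and the job is handed in when it is done.

```bash
mkdir -p pics; python3 - <<'E'
from bench import arm
import cv2,numpy as np
for n in("top","side"):
    im=arm.capture(n); np.save(n+"0.npy",im); cv2.imwrite(f"pics/{n}0.png",im[...,::-1])
    c=arm.get_calibration(n); R=np.array(c["R"]);t=np.array(c["t"]);print(n,c["camera_matrix"],R.round(3).tolist(),(-R.T@t).round(3))
o=arm.get_obs();print({k:np.round(v,3).tolist() for k,v in o.items()})
E
```

```text
top [[419.31725165   0.         323.52212579]
 [  0.         419.31725165 196.18372585]
 [  0.           0.           1.        ]] [[-0.027, -0.999, 0.016], [-0.998, 0.026, -0.059], [0.059, -0.018, -0.998]] [ 0.431 -0.007  1.321]
side [[365.04012576   0.         323.31134831]
 [  0.         365.04012576 201.28266002]
 [  0.           0.           1.        ]] [[-1.0, -0.001, 0.01], [-0.008, 0.639, -0.769], [-0.006, -0.769, -0.639]] [0.497 0.727 0.772]
{'time_s': 0.1, 'joint_pos': [1.027, 0.259, 1.536, 0.0, 1.348, -0.203], 'joint_velocities': [0.002, -0.003, -0.003, 0.002, 0.0, -0.0], 'joint_torque': [0.003, -44.697, -29.125, -0.0, 0.006, 0.0], 'tool_pos': [0.184, 0.518, 0.206], 'tcp_rot': [0.17, 0.986, -0.001, -0.0], 'ft_force': [-0.474, 0.258, 0.037], 'moment': [0.009, 0.026, 0.042], 'finger_force': 0.0, 'gripper_width': 0.085}
```

View pics/top0.png

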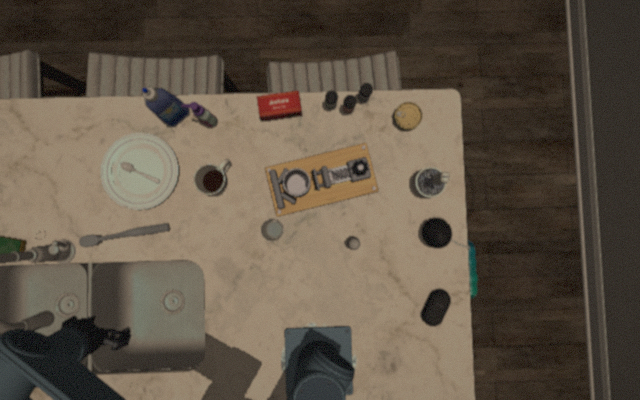

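View pics/side0.png

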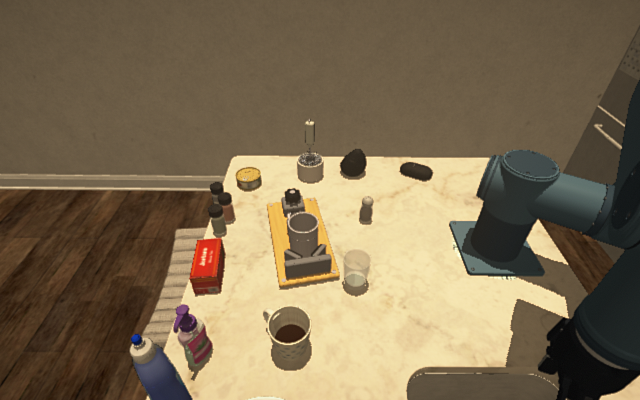

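The top view shows the board (267–377, 147–214), knob ~(358,169), beaker ~(295,182), pot and brush ~(428,183), mug (210,180), glass (272,229) and shaker (352,242). I'll zoom in to measure.

```bash
cat > h.py <<'E'
from bench import arm
import cv2,numpy as np
from scipy.spatial.transform import Rotation as Ro
def cal(n):
    c=arm.get_calibration(n);return np.array(c["camera_matrix"]),np.array(c["R"]),np.array(c["t"])
def ray(n,px):
    K,R,t=cal(n);d=R.T@np.linalg.solve(K,[px[0],px[1],1.]);return -R.T@t,d/np.linalg.norm(d)
def plane(n,px,z):
    o,d=ray(n,px);return o+d*(z-o[2])/d[2]
def tri(pt,ps):
    o1,d1=ray("top",pt);o2,d2=ray("side",ps)
    s=np.linalg.lstsq(np.c_[d1,-d2],o2-o1,rcond=None)[0];a=o1+s[0]*d1;b=o2+s[1]*d2
    return (a+b)/2,np.linalg.norm(a-b)
def proj(n,X):
    K,R,t=cal(n);p=K@(R@np.asarray(X)+t);return p[:2]/p[2]
E
python3 - <<'E'
import numpy as np,cv2
t=np.load("top0.npy")[140:220,260:460]; s=np.load("side0.npy")[110:290,230:350]
cv2.imwrite("pics/tc.png",cv2.resize(t,None,fx=4,fy=4,interpolation=cv2.INTER_CUBIC)[...,::-1])
cv2.imwrite("pics/sc.png",cv2.resize(s,None,fx=3.3,fy=3.3,interpolation=cv2.INTER_CUBIC)[...,::-1])
E
```

```text
(no output)
```

View pics/tc.png

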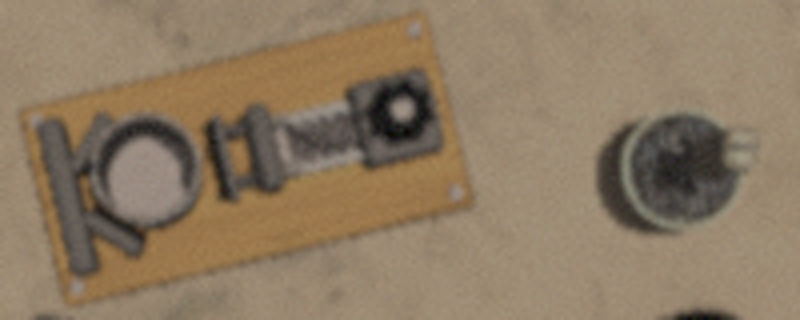

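View pics/sc.png

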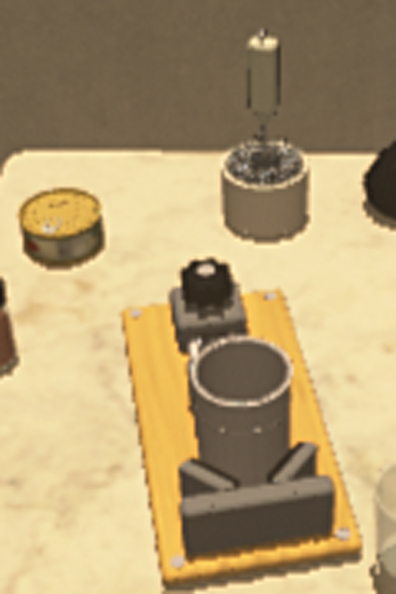

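```bash
python3 - <<'E'
from h import *
T=lambda u,v:((u+.5)/4-.5+260,(v+.5)/4-.5+140)
S=lambda u,v:((u+.5)/3.3-.5+230,(v+.5)/3.3-.5+110)
np.set_printoptions(precision=4,suppress=True)
tc=[T(*p) for p in[(20,108),(422,12),(474,206),(68,303)]]
c=np.array([plane("top",p,.02) for p in tc]);print("board top",c,c.mean(0))
for i in range(4):print(np.linalg.norm(c[i]-c[i-1]))
sc=[S(*p) for p in[(163,580),(123,310),(285,293),(360,550)]]
c2=np.array([plane("side",p,.02) for p in sc]);print("board side",c2,c2.mean(0))
for q in(c,c2):
  e=q[0]+q[3]-q[1]-q[2];e/=np.linalg.norm(e);print("board +y dir",e,np.degrees(np.arctan2(e[1],e[0])))
for n,a,b in[("knobspot",(403,110),(205,269)),("beaker rim",(147,171),(241,371)),("handle top",(742,151),(263,40)),("pot rim",(680,170),(265,165))]:
  print(n,tri(T(*a),S(*b)))
for z in(.08,.09,.1):print("knob",z,plane("top",T(403,110),z),plane("side",S(205,269),z))
print("beaker",plane("top",T(147,171),.14),plane("side",S(241,371),.14))
print("pot",plane("top",T(680,170),.066),plane("side",S(265,177),.066))
for z in (.204,.212,):print("handle",plane("top",T(742,148),z),plane("side",S(263,40),z))
E
```

```text
board top [[ 0.6043  0.1512  0.02  ]
 [ 0.6721 -0.1647  0.02  ]
 [ 0.5186 -0.2002  0.02  ]
 [ 0.4517  0.1171  0.02  ]] [ 0.5617 -0.0242  0.02  ]
0.15643225158718654
0.3231388910218282
0.15756389483301078
0.32429375186853476
board side [[ 0.6013  0.1548  0.02  ]
 [ 0.6699 -0.1644  0.02  ]
 [ 0.5137 -0.1925  0.02  ]
 [ 0.4498  0.1248  0.02  ]] [ 0.5587 -0.0193  0.02  ]
board +y dir [-0.208   0.9781  0.    ] 102.00727466337979
board +y dir [-0.2038  0.979   0.    ] 101.76189029215493
knobspot (array([ 0.586 , -0.1396,  0.0908]), np.float64(0.0004656446080082168))
beaker rim (array([0.5424, 0.0481, 0.1389]), np.float64(0.0019245909707404233))
handle top (array([ 0.5376, -0.3523,  0.2113]), np.float64(0.00027451199608239074))
pot rim (array([ 0.538 , -0.3498,  0.0666]), np.float64(0.0012077300507018533))
knob 0.08 [ 0.5876 -0.1408  0.08  ] [ 0.5872 -0.1533  0.08  ]
knob 0.09 [ 0.5864 -0.1397  0.09  ] [ 0.5859 -0.1406  0.09  ]
knob 0.1 [ 0.5851 -0.1386  0.1   ] [ 0.5846 -0.1279  0.1   ]
beaker [0.5413 0.0481 0.14  ] [0.5433 0.0492 0.14  ]
pot [ 0.5386 -0.35    0.066 ] [ 0.5367 -0.3279  0.066 ]
handle [ 0.5405 -0.3547  0.204 ] [ 0.538  -0.3664  0.204 ]
handle [ 0.5397 -0.3522  0.212 ] [ 0.5375 -0.351   0.212 ]
```

Measured:
- **Knob:** axis at (0.586, -0.140), top at z 0.091.
- **Beaker:** rim centre at (0.542, 0.048, 0.139), which matches its given height.
- **Brush:** upright at (0.538, -0.352), top at 0.211, matching 7 + 205 mm.

Next I'll compute the move to the knob, starting with joint 6 wound back.

```bash
cat >> h.py <<'E'
def go(X):
    o=arm.get_obs();R=Ro.from_quat(o["tcp_rot"]).as_matrix();d=R.T@(np.asarray(X)-o["tool_pos"])/.03
    print("units",d.round(2),"z axis",R[:,2].round(3),"y axis",R[:,1].round(3),"yaw_y",np.degrees(np.arctan2(R[1,1],R[0,1])).round(1))
def st():
    o=arm.get_obs();print(round(o["time_s"],2),"tcp",np.round(o["tool_pos"],4),"F",np.round(o["ft_force"],1),"M",np.round(o["moment"],3),"w",round(o["gripper_width"],4),"ff",round(o["finger_force"],1),"j",np.round(o["joint_pos"],2),"tau6",np.round(o["joint_torque"][5],3))
E
python3 -c "
from h import *
go([.586,-.1395,.206]);st()"
```

```text
units [-19.97 -16.17   0.  ] z axis [-0.001 -0.001 -1.   ] y axis [ 0.334  0.942 -0.002] yaw_y 70.5
0.1 tcp [0.1835 0.5179 0.2056] F [-0.5  0.3  0. ] M [0.009 0.026 0.042] w 0.0853 ff 0.0 j [ 1.03  0.26  1.54  0.    1.35 -0.2 ] tau6 0.0
```

```bash
python3 -m crank '1 -1 -0.8 0 0 0 -4;1 -2 -1.6 0 0 0 -8;1 -3 -2.4 0 0 0 -12;1 -4 -3.2 0 0 0 -16;1 -5 -4.05 0 0 0 -20;1 -6 -4.86 0 0 0 -24;1 -7 -5.67 0 0 0 -28;1 -8 -6.5 0 0 0 -32;1 -9 -7.3 0 0 0 -36;1 -10 -8.1 0 0 0 -40;1 -11 -8.9 0 0 0 -44;1 -12 -9.7 0 0 0 -44' && python3 -c "
from h import *
go([.586,-.1395,.13]);st()"
```

```text
time_s: 1.1
tool_pos: [0.4262, 0.122, 0.2062]
tcp_rot: [-0.214, 0.977, 0.0, -0.0]
ft_force: [0.1, 1.4, 0.7]
gripper_width: 0.0851
finger_force: 0.0
units [ -1.2  -10.14   2.54] z axis [-0.  0. -1.] y axis [-0.418  0.909  0.   ] yaw_y 114.7
1.1 tcp [0.4262 0.122  0.2062] F [0.1 1.4 0.7] M [-0.009 -0.049 -0.025] w 0.0851 ff 0.0 j [ 0.03  0.06  1.77  0.    1.31 -1.98] tau6 0.286
```

```bash
python3 -m crank '1 -0.15 -1.25 0 0 0 0;1 -0.3 -2.5 0 0 0 0;1 -0.45 -3.75 0 0 0 0;1 -0.6 -5 0 0 0 0;1 -0.75 -6.25 0 0 0 0;1 -0.9 -7.5 0 0 0 0;1 -1.05 -8.75 0 0 0 0;1 -1.2 -9.8 0.5 0 0 0;1 -1.2 -10.14 1.5 0 0 0;1 -1.2 -10.14 2.5 0 0 0;1 -1.2 -10.14 2.5 0 0 0' && python3 -c "
from h import *
im=arm.capture('top');cv2.imwrite('pics/k.png',cv2.resize(im[120:220,260:400],None,fx=5,fy=5,interpolation=cv2.INTER_CUBIC)[...,::-1])
go([.586,-.1395,.061]);st()"
```

```text
time_s: 2.02
tool_pos: [0.5805, -0.1375, 0.1243]
tcp_rot: [-0.211, 0.977, 0.004, -0.005]
ft_force: [-0.6, 1.3, -1.2]
gripper_width: 0.0854
finger_force: 0.0
units [-0.11 -0.14  2.22] z axis [-0.008  0.004 -1.   ] y axis [-0.413  0.91   0.007] yaw_y 114.4
2.07 tcp [ 0.5817 -0.1373  0.1275] F [0.  0.6 0.3] M [-0.025 -0.026  0.018] w 0.0854 ff 0.0 j [-0.42  0.41  1.52  0.    1.22 -2.42] tau6 -0.01
```

```bash
python3 -m crank '1 -0.03 -0.03 0.5 0 0 0;1 -0.03 -0.03 1.1 0 0 0;1 -0.03 -0.03 1.7 0 0 0;1 -0.03 -0.03 2.1 0 0 0;1 -0.03 -0.03 2.3 0 0 0;1 -0.03 -0.03 2.3 0 0 0;1 -0.03 -0.03 2.3 0 0 0' && python3 -c "
from h import *
go([.586,-.1395,.061]);st()"
```

```text
time_s: 2.65
tool_pos: [0.5866, -0.1385, 0.0638]
tcp_rot: [-0.212, 0.977, -0.001, 0.001]
ft_force: [0.5, 0.4, 0.4]
gripper_width: 0.0855
finger_force: 0.0
units [ 0.03 -0.02  0.09] z axis [ 0.002 -0.001 -1.   ] y axis [-0.415  0.91  -0.001] yaw_y 114.5
2.65 tcp [ 0.5866 -0.1385  0.0638] F [0.5 0.4 0.4] M [-0.022 -0.031 -0.03 ] w 0.0855 ff 0.0 j [-0.42  0.48  1.59  0.    1.08 -2.42] tau6 0.001
```

Good; I'll close on the knob.

```bash
python3 -m crank '0 0.02 -0.02 0.05 0 0 0;0 0.02 -0.02 0.05 0 0 0;0 0.02 -0.02 0.05 0 0 0;0 0.02 -0.02 0.05 0 0 0;0 0.02 -0.02 0.05 0 0 0;0 0.02 -0.02 0.05 0 0 0;0 0.02 -0.02 0.05 0 0 0;0 0.02 -0.02 0.05 0 0 0' && python3 -c "
from h import *
st()"
```

```text
time_s: 3.32
tool_pos: [0.5863, -0.1395, 0.062]
tcp_rot: [-0.212, 0.977, -0.0, 0.001]
ft_force: [-0.2, 1.5, 6.0]
gripper_width: 0.0001
finger_force: 3.2
3.32 tcp [ 0.5863 -0.1395  0.062 ] F [-0.2  1.5  6. ] M [0.265 0.115 0.049] w 0.0001 ff 3.2 j [-0.42  0.48  1.59  0.    1.07 -2.42] tau6 -0.0
```

```bash
python3 - <<'E'
from h import *
a=arm.capture('top');b=arm.capture('side')
A=cv2.resize(a[120:220,270:400],None,fx=3,fy=3,interpolation=cv2.INTER_CUBIC);B=cv2.resize(b[130:260,235:365],None,fx=3,fy=3,interpolation=cv2.INTER_CUBIC)
C=np.zeros((390,780,3),np.uint8);C[:300,:390]=A;C[:,390:]=B;cv2.imwrite('pics/k2.png',C[...,::-1]);st()
print(proj('top',[.5863,-.1395,.062]),proj('side',[.5863,-.1395,.062]))
E
```

```text
3.42 tcp [ 0.5863 -0.1395  0.0621] F [-0.7  1.4  6.2] M [ 0.147  0.113 -0.04 ] w -0.0002 ff 3.2 j [-0.42  0.48  1.59  0.    1.07 -2.42] tau6 -0.0
[359.34342355 168.33979541] [292.03135357 198.57191002]
```

View pics/k2.png

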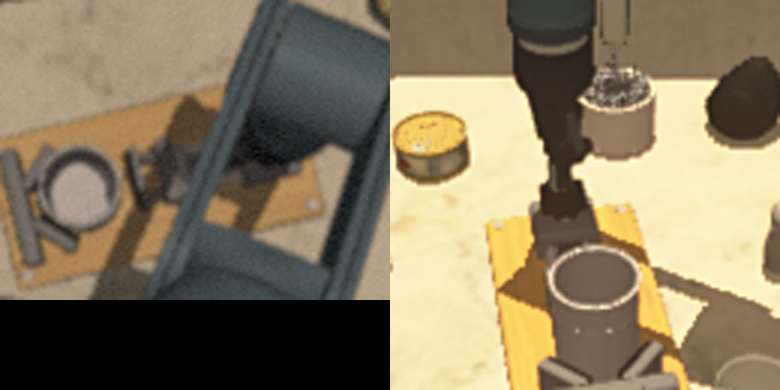

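```bash
python3 - <<'E'
from h import *
b=arm.capture('side');a=np.load('side0.npy')
f=lambda i:cv2.resize(cv2.convertScaleAbs(i[160:225,270:319],alpha=2,beta=10),None,fx=8,fy=9,interpolation=cv2.INTER_CUBIC)
cv2.imwrite('pics/k3.png',np.hstack([f(a),f(b)])[...,::-1])
for z in(.057,.062,.065,.091):print(z,(proj('side',[.5863,-.1395,z])-[270,160])*[8,9])
E
```

```text
0.057 [176.8297847 358.4694079]
0.062 [176.25082858 347.14719017]
0.065 [175.90186567 340.32278004]
0.091 [172.82660654 280.1822063 ]
```

View pics/k3.png

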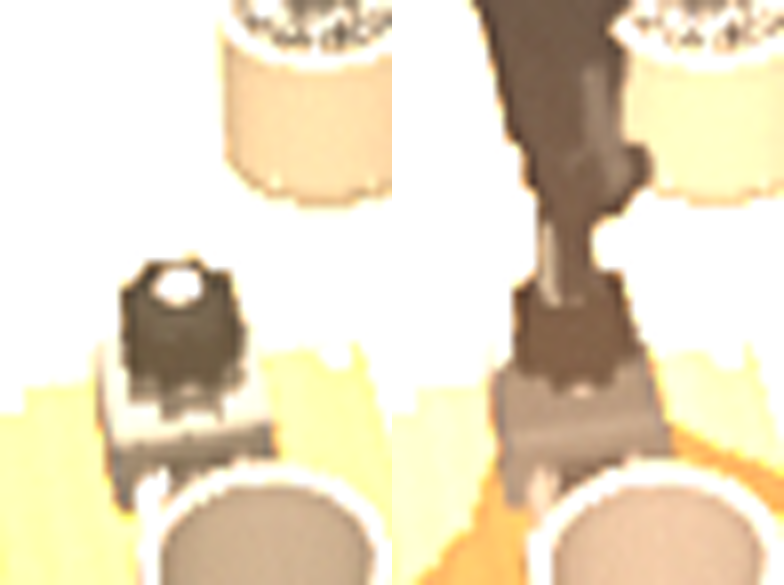

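The fingers shut on top of the knob, even though the reported TCP is 29 mm below the knob's top. I'll lift and check the tip height against the picture.

```bash
python3 -m crank '0 0 0 -1 0 0 0;0 0 0 -2 0 0 0;0 0 0 -3 0 0 0;0 0 0 -3 0 0 0;0 0 0 -3 0 0 0;0 0 0 -3 0 0 0' && python3 - <<'E'
from h import *
st();o=arm.get_obs();p=o["tool_pos"];b=arm.capture('side')
for dz in(0,.028):print(dz,proj('side',p+[0,0,dz]))
c=int(round(proj('side',p)[0]))
print(np.array2string(b[150:205,c-8:c+9].sum(2)//3,max_line_width=200,threshold=10000))
E
```

```text
time_s: 3.97
tool_pos: [0.5851, -0.1393, 0.1503]
tcp_rot: [-0.212, 0.977, 0.0, -0.0]
ft_force: [-0.5, 1.0, -0.9]
gripper_width: 0.0004
finger_force: 0.0
3.97 tcp [ 0.5851 -0.1393  0.1503] F [-0.5  1.  -0.9] M [-0.012  0.016  0.011] w 0.0004 ff 0.0 j [-0.42  0.39  1.49 -0.    1.26 -2.42] tau6 0.0
0 [291.09203023 175.15818167]
0.028 [290.64053438 167.18834043]
[[ 42  36  38  40  41  39  40  45  51  43  41  40  49  58  57  53  41]
 [ 64  57  39  39  41  41  40  43  44  42  40  41  46  59  60  54  45]
 [114 103  44  40  40  41  41  41  39  41  41  42  44  56  56  53  42]
 [114 104  41  37  41  41  42  42  40  39  41  41  44  53  51  46  37]
 [110  99  40  36  39  42  42  40  41  41  41  41  43  49  46  40  50]
 [135 126  74  45  38  41  40  41  40  41  41  41  43  43  40  42  89]
 [206 206 168  71  38  40  41  42  41  41  39  41  40  38  35  48 105]
 [232 236 227  80  33  40  41  41  41  40  40  39  40  35  35  60 128]
 [228 232 226  85  38  41  40  41  41  40  38  47  71  76  79 104 162]
 [227 231 225 106  61  58  42  41  42  40  41  84 168 185 186 165 183]
 [228 232 227 113  75  84  45
[... 2466 characters left out ...]
 71  37  46  47  47  48  46  47  47  48  47  48  46  44  53]
 [225 211  66  40  46  47  48  48  49  49  49  49  48  48  47  45  46]
 [153 106  43  42  47  47  47  48  47  48  48  47  47  48  47  44  47]
 [148 137  58  43  47  47  47  48  47  48  47  48  48  47  46  46  48]
 [150 144  59  43  47  47  46  48  47  47  47  48  47  48  47  47  48]
 [147 144  64  44  46  46  47  48  47  47  47  46  47  47  48  59  63]
 [141 133  72  53  52  54  51  46  46  47  48  49  46  45  54  75  76]
 [114  81  72  72  70  74  65  48  49  56  66  63  52  52  61  76  75]
 [ 71  71  74  76  75  76  73  59  64  77  97  89  71  69  74  75  74]
 [ 67  73  74  74  76  75  76  75  75  76  78  76  76  76  75  74  74]]
```

The tips really sit about 28 mm above the reported TCP (row 168 against 175 predicted), so I'll apply that offset to every height and descend again with the fingers open.

```bash
python3 -m crank '1 0 0 0 0 0 0;1 0 0 0 0 0 0;1 0 0 0 0 0 0;1 0 0 0 0 0 0;1 0 0 0.8 0 0 0;1 0 0 1.6 0 0 0;1 0 0 2.4 0 0 0;1 0 0 3.0 0 0 0;1 0 0 3.4 0 0 0;1 0 0 3.7 0 0 0;1 0 0 3.9 0 0 0;1 0 0 3.9 0 0 0' && python3 -c "
from h import *
st()" && python3 -m crank '0 0 0 0 0 0 0;0 0 0 0 0 0 0;0 0 0 0 0 0 0;0 0 0 0 0 0 0;0 0 0 0 0 0 0;0 0 0 0 0 0 0;0 0 0 0 0 0 0' && python3 -c "
from h import *
st()"
```

```text
time_s: 5.02
tool_pos: [0.5849, -0.1392, 0.0326]
tcp_rot: [-0.212, 0.977, 0.001, -0.001]
ft_force: [-0.4, -0.0, -0.0]
gripper_width: 0.0856
finger_force: 0.0
5.02 tcp [ 0.5849 -0.1392  0.0326] F [-0.4 -0.  -0. ] M [ 0.072 -0.009  0.014] w 0.0856 ff 0.0 j [-0.42  0.51  1.61  0.    1.02 -2.42] tau6 0.0
time_s: 5.6
tool_pos: [0.586, -0.1392, 0.0353]
tcp_rot: [-0.212, 0.977, -0.0, 0.001]
ft_force: [-1.7, 2.3, 6.6]
gripper_width: 0.0469
finger_force: 61.2
5.6 tcp [ 0.586  -0.1392  0.0353] F [-1.7  2.3  6.6] M [ 0.361  0.272 -0.057] w 0.0469 ff 61.2 j [-0.42  0.51  1.61  0.    1.02 -2.42] tau6 -0.066
```

```bash
C='from h import *
st()'; python3 -m crank '0 0 0 -0.06 0 0 0;0 0 0 -0.06 0 0 0' >/dev/null; python3 -c "$C"; python3 -m crank '0 0 0 0 0 0 4;0 0 0 0 0 0 8' >/dev/null;python3 -c "$C";python3 -m crank '0 0 0 0 0 0 4;0 0 0 0 0 0 8' >/dev/null;python3 -c "$C";python3 -m crank '0 0 0 0 0 0 4;0 0 0 0 0 0 8' >/dev/null;python3 -c "$C"
```

```text
5.77 tcp [ 0.5859 -0.1392  0.0354] F [ 4.2  0.7 -5.1] M [ 0.246 -0.487 -0.052] w 0.0459 ff 64.8 j [-0.42  0.51  1.61  0.    1.02 -2.42] tau6 -0.023
5.93 tcp [ 0.586  -0.1393  0.0354] F [ 3.1  0.9 -4.6] M [ 0.101 -0.481  0.259] w 0.0463 ff 65.0 j [-0.42  0.51  1.61  0.    1.02 -2.27] tau6 -0.998
6.1 tcp [ 0.586  -0.1394  0.0354] F [ 3.   0.1 -5.7] M [ 0.013 -0.516  0.241] w 0.0462 ff 64.9 j [-0.42  0.51  1.61  0.    1.02 -2.13] tau6 -0.854
6.27 tcp [ 0.586  -0.1396  0.0354] F [ 2.9 -0.7 -6.1] M [-0.015 -0.48   0.289] w 0.0461 ff 64.9 j [-0.42  0.51  1.61 -0.    1.02 -1.99] tau6 -0.853
```

```bash
cat > m.py <<'E'
from h import *
o=arm.get_obs();print("j6 %.3f Mz %.3f"%(o["joint_pos"][5],o["moment"][2]))
E
m(){ python3 m.py; }
python3 -m crank '0 0 0 0 0 0 5' >/dev/null; m; python3 -m crank '0 0 0 0 0 0 5' >/dev/null; m; python3 -m crank '0 0 0 0 0 0 5' >/dev/null; m; python3 -m crank '0 0 0 0 0 0 5' >/dev/null; m; python3 -m crank '0 0 0 0 0 0 5' >/dev/null; m; python3 -m crank '0 0 0 0 0 0 5' >/dev/null; m; python3 -m crank '0 0 0 0 0 0 5' >/dev/null; m; python3 -m crank '0 0 0 0 0 0 5' >/dev/null; m
```

```text
j6 -1.908 Mz 0.213
j6 -1.820 Mz 0.219
j6 -1.732 Mz 0.265
j6 -1.645 Mz 0.245
j6 -1.558 Mz 0.306
j6 -1.470 Mz 0.247
j6 -1.383 Mz 0.214
j6 -1.296 Mz 0.245
```

```bash
m(){ python3 m.py; }
python3 -m crank '0 0 0 0 0 0 5' >/dev/null; m; python3 -m crank '0 0 0 0 0 0 5' >/dev/null; m; python3 -m crank '0 0 0 0 0 0 5' >/dev/null; m; python3 -m crank '0 0 0 0 0 0 5' >/dev/null; m; python3 -m crank '0 0 0 0 0 0 5' >/dev/null; m; python3 -m crank '0 0 0 0 0 0 5' >/dev/null; m; python3 -m crank '0 0 0 0 0 0 5' >/dev/null; m; python3 -m crank '0 0 0 0 0 0 5' >/dev/null; m
```

```text
j6 -1.209 Mz 0.295
j6 -1.121 Mz 0.223
j6 -1.034 Mz 0.207
j6 -0.947 Mz 0.239
j6 -0.860 Mz 0.186
j6 -0.772 Mz 0.277
j6 -0.685 Mz 0.337
j6 -0.598 Mz 0.318
```

```bash
python3 - <<'E'
from h import *
st();a=arm.capture('top');b=arm.capture('side');z=np.load('top0.npy')
f=lambda i:cv2.resize(i[150:215,262:352],None,fx=4.4,fy=5,interpolation=cv2.INTER_CUBIC)
cv2.imwrite('pics/j1.png',np.hstack([f(z),f(a)])[...,::-1])
E
```

```text
7.6 tcp [ 0.5851 -0.1406  0.0354] F [-0.5 -3.3 -4.2] M [-0.611  0.032  0.318] w 0.0463 ff 64.9 j [-0.42  0.51  1.61 -0.    1.02 -0.6 ] tau6 -1.054
```

View pics/j1.png

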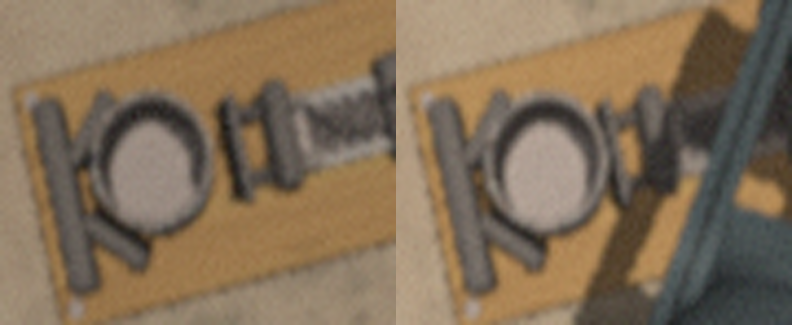

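The jaw pad (crop ~(610,150)) has now reached the beaker, and the torque stepped up near j6 ≈ -0.75. I'll carry on carefully to pin down the touch point.

```bash
m(){ python3 m.py; }
python3 -m crank '0 0 0 0 0 0 5' >/dev/null; m; python3 -m crank '0 0 0 0 0 0 5' >/dev/null; m; python3 -m crank '0 0 0 0 0 0 5' >/dev/null; m; python3 -m crank '0 0 0 0 0 0 5' >/dev/null; m; python3 -m crank '0 0 0 0 0 0 5' >/dev/null; m; python3 -m crank '0 0 0 0 0 0 5' >/dev/null; m; python3 -m crank '0 0 0 0 0 0 5' >/dev/null; m; python3 -m crank '0 0 0 0 0 0 5' >/dev/null; m;python3 -m crank '0 0 0 0 0 0 5' >/dev/null; m; python3 -m crank '0 0 0 0 0 0 5' >/dev/null; m
```

```text
j6 -0.518 Mz 0.362
j6 -0.427 Mz 0.358
j6 -0.339 Mz 0.359
j6 -0.252 Mz 0.345
j6 -0.165 Mz 0.329
j6 -0.078 Mz 0.362
j6 0.010 Mz 0.359
j6 0.097 Mz 0.432
j6 0.184 Mz 0.417
j6 0.272 Mz 0.443
```

Touch is at j6 ≈ -0.8, so a quarter turn more ends at ≈ +0.76. That leaves 28°.

```bash
python3 -m crank '0 0 0 0 0 0 6;0 0 0 0 0 0 12;0 0 0 0 0 0 18;0 0 0 0 0 0 24;0 0 0 0 0 0 28;0 0 0 0 0 0 28'>/dev/null; python3 m.py; python3 -m crank '1 0 0 0 0 0 28;1 0 0 0 0 0 28;1 0 0 0 0 0 28;1 0 0 0 0 0 28;1 0 0 0 0 0 28;1 0 0 -0.8 0 0 28;1 0 0 -1.6 0 0 28;1 0 0 -2.8 0 0 28;1 0 0 -4 0 0 28;1 0 0 -5.2 0 0 28;1 0 0 -6 0 0 28;1 0 0 -6 0 0 28' | head -2; python3 -c "
from h import *
st();go([.538,-.352,.225])"
```

```text
j6 0.760 Mz -0.139
time_s: 10.03
tool_pos: [0.5887, -0.1405, 0.2231]
10.03 tcp [ 0.5887 -0.1405  0.2231] F [-0.3  0.1 -0.1] M [ 0.013 -0.065 -0.032] w 0.0855 ff 0.0 j [-0.42  0.34  1.38  0.    1.41  1.24] tau6 0.087
units [-1.05  7.18 -0.05] z axis [ 0.011 -0.005 -1.   ] y axis [-0.09  -0.996  0.004] yaw_y -95.2
```

Slip on my part: the row carried the 28° over while the fingers were opening, so the knob may have gone a few degrees further. I'll check that from the knob's lobes once the view is clear. Now over the brush.

```bash
python3 -m crank '1 -0.2 1 0 0 0 0;1 -0.35 2 0 0 0 0;1 -0.5 3.2 0 0 0 0;1 -0.65 4.4 0 0 0 0;1 -0.8 5.6 0 0 0 0;1 -0.95 6.6 0 0 0 0;1 -1.05 7.18 0 0 0 0;1 -1.05 7.18 0 0 0 0;1 -1.05 7.18 0 0 0 0;1 -1.05 7.18 0 0 0 0' | head -2; python3 -c "
from h import *
st();go([.538,-.352,.145])
a=arm.capture('top');b=arm.capture('side');z=np.load('top0.npy');np.save('top1.npy',a)
f=lambda i:cv2.resize(i[150:215,262:382],None,fx=6,fy=6,interpolation=cv2.INTER_CUBIC)[:280]
g=f(z);k=f(a)
B=cv2.resize(b[80:200,270:370],None,fx=3,fy=3)
kk=lambda i:cv2.resize(i[155:185,344:374],None,fx=10,fy=10,interpolation=cv2.INTER_CUBIC)
C=np.zeros((580,720,3),np.uint8);C[:280]=k;C[280:,:300]=kk(z);C[280:,300:600]=kk(a);cv2.imwrite('pics/p1.png',C[...,::-1])
"
```

```text
time_s: 10.87
tool_pos: [0.5334, -0.3499, 0.2152]
10.87 tcp [ 0.5334 -0.3499  0.2152] F [-0.7 -0.3  0.9] M [ 0.01   0.026 -0.009] w 0.0853 ff 0.0 j [-0.76  0.41  1.29  0.    1.44  0.91] tau6 -0.049
units [0.16 0.06 2.34] z axis [-0.     0.001 -1.   ] y axis [-0.094 -0.996 -0.001] yaw_y -95.4
```

View pics/p1.png

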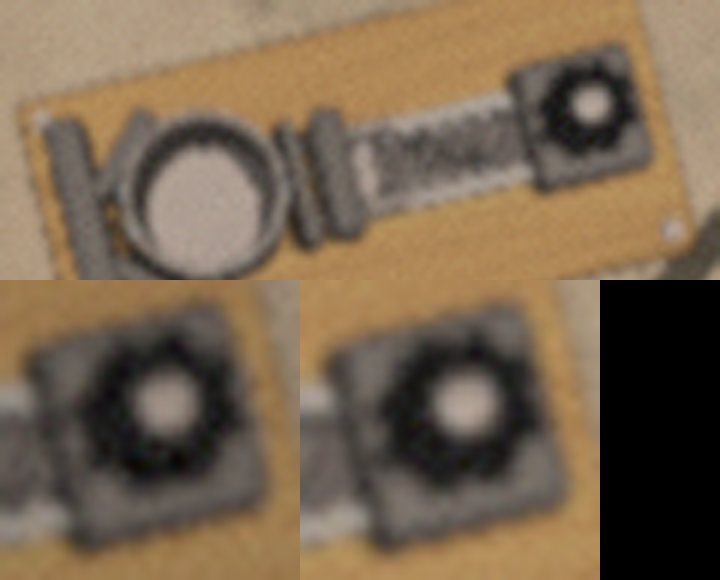

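```bash
python3 - <<'E'
from h import *
z=np.load('top0.npy').mean(2).astype(np.float32);a=np.load('top1.npy').mean(2).astype(np.float32)
# knob lobes phase
cx,cy=proj('top',[.586,-.1396,.085]);print(cx,cy)
for im in(z,a):
    p=cv2.warpPolar(cv2.resize(im,None,fx=8,fy=8,interpolation=cv2.INTER_CUBIC),(120,360),((cx+.5)*8-.5,(cy+.5)*8-.5),72,cv2.WARP_POLAR_LINEAR)
    s=p[:,75:115].mean(1) # r 45-69 of 64
    F=np.fft.rfft(s-s.mean());print([(k,round(abs(F[k])),round(np.degrees(np.angle(F[k]))/k,1)) for k in range(5,13)])
# jaw block shift
T=z[165:190,322:331]
for (u0,u1) in((321,331),(322,330)):
    T=z[163:191,u0:u1];r=cv2.matchTemplate(a[155:205,300:345],T,cv2.TM_CCOEFF_NORMED);_,v,_,(x,y)=cv2.minMaxLoc(r)
    sx=(r[y,x-1]-r[y,x+1])/(2*(r[y,x-1]+r[y,x+1]-2*r[y,x]));sy=(r[y-1,x]-r[y+1,x])/(2*(r[y-1,x]+r[y+1,x]-2*r[y,x]))
    p0=np.array([u0+4.,177]);p1=np.array([300+x+sx+4,155+y+sy+14]);d=plane('top',p1,.085)-plane('top',p0,.085)
    print(v,p1-p0,d,np.linalg.norm(d),np.linalg.norm(d)/.008)
E
```

```text
360.16574602569546 167.46757913895297
[(5, 234, np.float32(-28.3)), (6, 90, np.float32(-29.3)), (7, 1059, np.float32(11.8)), (8, 880, np.float32(14.4)), (9, 185, np.float32(-17.4)), (10, 170, np.float32(15.8)), (11, 291, np.float32(3.3)), (12, 59, np.float32(-12.3))]
[(5, 223, np.float32(30.3)), (6, 514, np.float32(28.2)), (7, 1126, np.float32(12.0)), (8, 1212, np.float32(10.7)), (9, 118, np.float32(-19.1)), (10, 300, np.float32(-13.3)), (11, 282, np.float32(-0.2)), (12, 141, np.float32(7.1))]
0.8953639268875122 [-7.98110962  2.33747864] [-0.00633871  0.02380732  0.        ] 0.02463671204273492 3.079589005341865
0.9265112280845642 [-7.94927979  2.21434021] [-0.00597553  0.02370623  0.        ] 0.024447742119507454 3.0559677649384316
```

The jaw travel (~25 mm) and the lobe phase (3.7° against 2.3° expected) put the knob within ~2° of plan, so the clamp is at a quarter turn past touch. Now I'll grasp the brush.

```bash
python3 -m crank '1 0.16 0.06 0 0 0 0;1 0.16 0.06 0.6 0 0 0;1 0.16 0.06 1.2 0 0 0;1 0.16 0.06 1.7 0 0 0;1 0.16 0.06 2.1 0 0 0;1 0.16 0.06 2.34 0 0 0;1 0.16 0.06 2.34 0 0 0;1 0.16 0.06 2.34 0 0 0' | head -4; python3 -m crank '0 0 0 0 0 0 0;0 0 0 0 0 0 0;0 0 0 0 0 0 0;0 0 0 0 0 0 0;0 0 0 0 0 0 0;0 0 0 0 0 0 0;0 0 0 0 0 0 0;0 0 0 0 0 0 0;0 0 0 0 0 0 0;0 0 0 0 0 0 0' | head -1;  python3 -c "
from h import *
st();go([.538,-.352,.145])"
```

```text
time_s: 11.63
tool_pos: [0.5384, -0.3526, 0.1455]
tcp_rot: [0.999, -0.048, -0.0, -0.0]
ft_force: [0.8, 0.4, -0.1]
time_s: 12.47
12.47 tcp [ 0.5381 -0.3532  0.1455] F [-0.6  0.4  0.8] M [-0.09 -0.01  0.05] w 0.0237 ff 61.8 j [-0.75  0.47  1.38 -0.    1.29  0.91] tau6 0.002
units [-0.01 -0.04  0.02] z axis [ 0. -0. -1.] y axis [-0.096 -0.995  0.   ] yaw_y -95.5
```

Brush gripped at 23.7 mm, matching its 24 mm flat. Next I'll measure the clamped beaker's rim in the saved top view and lift the brush straight up.

```bash
python3 -m crank '0 0 0 -0.5 0 0 0;0 0 0 -1.2 0 0 0;0 0 0 -2 0 0 0;0 0 0 -2.8 0 0 0;0 0 0 -3.6 0 0 0;0 0 0 -4.4 0 0 0;0 0 0 -5.2 0 0 0;0 0 0 -5.8 0 0 0;0 0 0 -5.8 0 0 0;0 0 0 -5.8 0 0 0' | head -4; python3 - <<'E'
from h import *
st()
a=np.load('top1.npy').mean(2).astype(np.float32);z=np.load('top0.npy').mean(2).astype(np.float32)
for im in(z,a):
    c0=proj('top',[.542,.049,.14]);S=8
    up=cv2.GaussianBlur(cv2.resize(im[150:215,262:330],None,fx=S,fy=S,interpolation=cv2.INTER_CUBIC),(0,0),3)
    h=cv2.HoughCircles(np.clip(up,0,255).astype(np.uint8),cv2.HOUGH_GRADIENT,1.5,400,param1=60,param2=20,minRadius=100,maxRadius=118)
    print(h, c0)
    for x,y,r in h[0][:1]:
        p=((x+.5)/S-.5+262,(y+.5)/S-.5+150);print(p,plane('top',p,.14),r/S*1.18/419)
a=arm.capture('top');b=arm.capture('side')
cv2.imwrite('pics/l.png',np.hstack([cv2.resize(a[120:260,240:470],None,fx=2,fy=2),cv2.resize(b[60:200,250:400],None,fx=2,fy=2)])[...,::-1])
E
```

```text
time_s: 13.3
tool_pos: [0.5382, -0.3532, 0.3197]
tcp_rot: [0.999, -0.048, 0.001, 0.0]
ft_force: [-0.3, -0.4, -2.0]
13.3 tcp [ 0.5382 -0.3532  0.3197] F [-0.3 -0.4 -2. ] M [-0.013  0.002 -0.001] w 0.0233 ff 61.7 j [-0.75  0.39  1.08 -0.    1.67  0.91] tau6 -0.0
None [296.04332199 182.14942394]Traceback (most recent call last):
  File "<stdin>", line 9, in <module>
TypeError: 'NoneType' object is not subscriptable
```

```bash
python3 - <<'E'
from h import *
S=8
for n in('top0.npy','top1.npy'):
    im=np.load(n).mean(2).astype(np.float32)
    up=cv2.GaussianBlur(cv2.resize(im[150:215,262:330],None,fx=S,fy=S,interpolation=cv2.INTER_CUBIC),(0,0),3)
    h=cv2.HoughCircles(np.clip(up,0,255).astype(np.uint8),cv2.HOUGH_GRADIENT,2,5,param1=25,param2=15,minRadius=95,maxRadius=125)
    for x,y,r in h[0][:4]:
        p=((x+.5)/S-.5+262,(y+.5)/S-.5+150);print(n,np.round(p,2),plane('top',p,.14).round(4),r/S*1.18/419)
p=(295.6,182.3);print(plane('top',p,.14))
a=arm.capture('top');b=arm.capture('side')
C=np.zeros((280,770,3),np.uint8);C[:,:460]=cv2.resize(a[120:260,240:470],None,fx=2,fy=2);C[:,460:760]=cv2.resize(b[60:200,250:400],None,fx=2,fy=2)
cv2.imwrite('pics/l.png',C[...,::-1])
# side view rim of clamped beaker, bright ring
s=b[215:250,280:325].mean(2);print('side rim proj at .542,.049',proj('side',[.5415,.0495,.14]))
ys,xs=np.where((b[205:250,280:325].min(2)<110));print(xs.min()+280,xs.max()+280)
E
```

```text
top0.npy [296.69 182.19] [0.5418 0.0472 0.14  ] 0.035836514
top0.npy [295.94 182.44] [0.5412 0.0493 0.14  ] 0.035766106
top0.npy [297.94 184.44] [0.5354 0.0438 0.14  ] 0.04280668
top0.npy [301.44 183.44] [0.538  0.0339 0.14  ] 0.04203222
top1.npy [296.69 181.94] [0.5426 0.0472 0.14  ] 0.036610976
top1.npy [295.19 181.19] [0.5448 0.0514 0.14  ] 0.04034248
top1.npy [295.69 181.94] [0.5426 0.05   0.14  ] 0.03428759
top1.npy [294.69 182.19] [0.542  0.0528 0.14  ] 0.036610976
[0.54160567 0.05026046 0.14      ]
side rim proj at .542,.049 [303.38398053 222.15795292]
280 324
```

View pics/l.png

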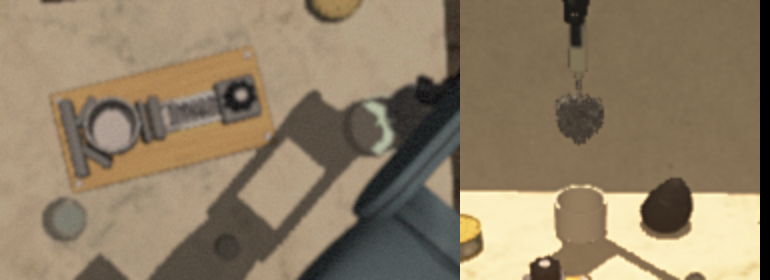

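The brush hangs straight below the gripper (side crop (578,120)), and the clamped beaker's rim centre is at about (0.542, 0.050). Moving over the beaker.

```bash
python3 -c "
from h import *
st();go([.542,.050,.32])"; python3 -m crank '0 0.05 -0.7 0 0 0 0;0 0.1 -1.7 0 0 0 0;0 0.2 -2.8 0 0 0 0;0 0.3 -3.9 0 0 0 0;0 0.4 -5 0 0 0 0;0 0.5 -6.1 0 0 0 0;0 0.6 -7.2 0 0 0 0;0 0.7 -8.3 0 0 0 0;0 0.8 -9.4 0 0 0 0;0 0.9 -10.4 0 0 0 0;0 1 -11.2 0 0 0 0;0 1 -11.2 0 0 0 0'|head -2;python3 -c "
from h import *
st();go([.542,.050,.32])"
```

```text
13.4 tcp [ 0.5375 -0.3525  0.3173] F [-0.3  1.  -1.9] M [ 0.001 -0.011  0.017] w 0.0228 ff 61.7 j [-0.75  0.39  1.08 -0.    1.67  0.91] tau6 -0.0
units [ -1.14 -13.37  -0.06] z axis [-0.002  0.002 -1.   ] y axis [-0.096 -0.995 -0.002] yaw_y -95.5
time_s: 14.4
tool_pos: [0.5999, -0.0163, 0.3172]
14.4 tcp [ 0.5999 -0.0163  0.3172] F [ 0.1 -0.1 -2.4] M [-0.034  0.039  0.055] w 0.0235 ff 61.6 j [-0.21  0.31  1.2   0.    1.63  1.45] tau6 0.53
units [-2.12 -2.03 -0.08] z axis [-0.003  0.003 -1.   ] y axis [-0.091 -0.996 -0.003] yaw_y -95.2
```

```bash
python3 -m crank '0 -0.5 -0.5 0 0 0 0;0 -1.1 -1.1 0 0 0 0;0 -1.7 -1.65 0 0 0 0;0 -2.12 -2.03 0 0 0 0;0 -2.12 -2.03 0 0 0 0;0 -2.12 -2.03 0 0 0 0;0 -2.12 -2.03 0 0 0 0'|head -2;python3 - <<'E'
from h import *
st();go([.542,.050,.32])
b=arm.capture('side');a=arm.capture('top');np.save('s2.npy',b);np.save('t2.npy',a)
C=np.zeros((540,760,3),np.uint8);C[:540,:380]=cv2.resize(b[120:300,240:367],(380,540));C[:540,380:]=cv2.resize(a[130:220,250:340],(380,380*1)).repeat(1,0)[:540] if 0 else np.pad(cv2.resize(a[130:220,250:340],(380,380)),((0,160),(0,0),(0,0)))
cv2.imwrite('pics/b.png',C[...,::-1])
print(proj('side',[.542,.05,.177]),proj('side',[.542,.05,.14]),proj('side',[.542,.05,.302]))
E
```

```text
time_s: 14.98
tool_pos: [0.5429, 0.0445, 0.3184]
14.98 tcp [0.5429 0.0445 0.3184] F [-0.9  0.5 -1.6] M [ 0.07   0.03  -0.024] w 0.0235 ff 61.6 j [-0.12  0.2   1.34 -0.    1.6   1.54] tau6 0.002
units [-0.05 -0.18 -0.05] z axis [-0.001 -0.    -1.   ] y axis [-0.097 -0.995  0.001] yaw_y -95.5
[302.8030306  211.30794504] [303.17798553 222.29128577] [301.37646896 169.5204883 ]
```

View pics/b.png

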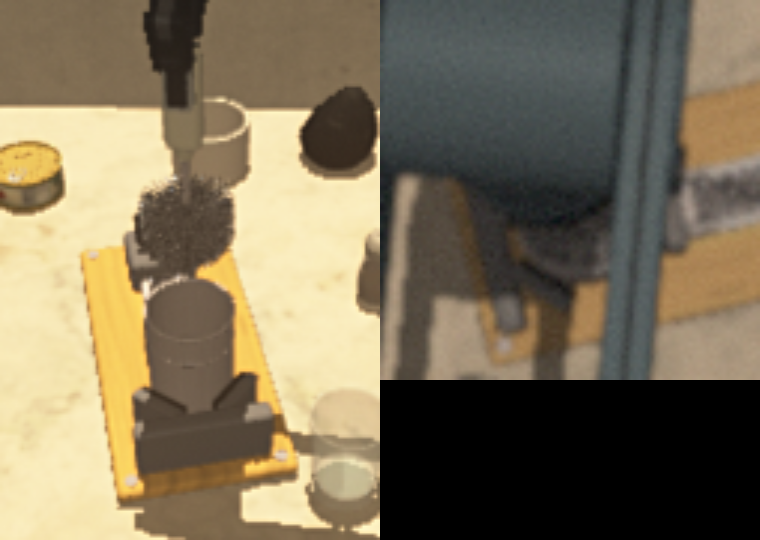

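Brush and beaker line up in the side view (columns ~188 and 190). I'll correct y and go in.

```bash
python3 -m crank '0 -0.04 -0.16 0 0 0 0;0 -0.04 -0.16 0.6 0 0 0;0 -0.04 -0.16 1.2 0 0 0;0 -0.04 -0.16 1.8 0 0 0;0 -0.04 -0.16 2.3 0 0 0;0 -0.04 -0.16 2.8 0 0 0;0 -0.04 -0.16 3.3 0 0 0;0 -0.04 -0.16 3.8 0 0 0;0 -0.04 -0.16 3.9 0 0 0;0 -0.04 -0.16 3.9 0 0 0'|head -2;python3 -c "
from h import *
st();go([.542,.050,.1635])"
```

```text
time_s: 15.92
tool_pos: [0.5419, 0.0501, 0.2013]
15.92 tcp [0.5419 0.0501 0.2013] F [-0.   0.3 -3.5] M [ 0.082 -0.097 -0.082] w 0.0234 ff 61.4 j [-0.11  0.25  1.56  0.    1.34  1.55] tau6 -0.028
units [0.01 0.   1.26] z axis [-0.002  0.    -1.   ] y axis [-0.097 -0.995 -0.   ] yaw_y -95.6
```

```bash
F(){ python3 -c "
from h import *
o=arm.get_obs();print(o['tool_pos'].__class__ and np.round(o['tool_pos'],4),np.round(o['ft_force'],1))"; }
python3 -m crank '0 0 0 0.4 0 0 0;0 0 0 0.8 0 0 0;0 0 0 1.1 0 0 0;0 0 0 1.15 0 0 0'>/dev/null;F
python3 -m crank '0 0 0 0.05 0 0 0;0 0 0 0.05 0 0 0'>/dev/null;F
python3 -m crank '0 0 0 0.05 0 0 0;0 0 0 0.05 0 0 0'>/dev/null;F
python3 -m crank '0 0 0 0.05 0 0 0;0 0 0 0.05 0 0 0'>/dev/null;F
python3 -m crank '0 0 0 0.05 0 0 0;0 0 0 0.05 0 0 0'>/dev/null;F
```

```text
[0.542  0.0501 0.1673] [-0.2 -0.1  0.6]
[0.5423 0.0501 0.1667] [ 0.7 -0.4 -2.6]
[0.5425 0.0501 0.1654] [ 1.  -0.5  0.2]
[0.5425 0.0501 0.1638] [0.4 0.9 1.2]
[0.5425 0.0501 0.1622] [-0.1  0.2  2.4]
```

```bash
F(){ python3 -c "
from h import *
o=arm.get_obs();print(np.round(o['time_s'],1),np.round(o['tool_pos'],4),np.round(o['ft_force'],1))"; }
python3 -m crank '0 0 0 0.05 0 0 0;0 0 0 0.05 0 0 0'>/dev/null;F
python3 -m crank '0 0 0 0.05 0 0 0;0 0 0 0.05 0 0 0'>/dev/null;F
python3 -m crank '0 0 0 0.03 0 0 0;0 0 0 0.03 0 0 0'>/dev/null;F
python3 -m crank '0 0 0 0 0 0 0;0 0 0 0 0 0 0'>/dev/null;F
```

```text
17.1 [0.5425 0.0501 0.1608] [-0.3 -1.2  3.8]
17.2 [0.5426 0.0501 0.1595] [0.  0.3 4.7]
17.4 [0.5426 0.0501 0.1588] [ 0.3 -0.6  6.4]
17.6 [0.5427 0.0501 0.1588] [-0.3  1.1  7.1]
```

Pressed gently on the floor: about 5 mm past contact at ~6 N, at the height predicted. Now the strokes.

```bash
F(){ python3 -c "
from h import *
o=arm.get_obs();print(np.round(o['time_s'],1),np.round(o['tool_pos'],4),np.round(o['ft_force'],1),round(o['gripper_width'],4))"; }
python3 -m crank '0 0 0 -0.3 0 0 0;0 0 0 -0.6 0 0 0;0 0 0 -0.9 0 0 0;0 0 0 -1.2 0 0 0;0 0 0 -1.5 0 0 0;0 0 0 -1.8 0 0 0;0 0 0 -2.1 0 0 0;0 0 0 -2.2 0 0 0;0 0 0 -2.2 0 0 0'>/dev/null;F
python3 -m crank '0 0 0 0.3 0 0 0;0 0 0 0.6 0 0 0;0 0 0 0.9 0 0 0;0 0 0 1.2 0 0 0;0 0 0 1.5 0 0 0;0 0 0 1.8 0 0 0;0 0 0 2.0 0 0 0;0 0 0 2.1 0 0 0;0 0 0 2.15 0 0 0;0 0 0 2.2 0 0 0;0 0 0 2.2 0 0 0;0 0 0 2.2 0 0 0'>/dev/null;F
```

```text
18.3 [0.5426 0.0501 0.2255] [-1.9 -0.8  0.9] 0.0239
19.3 [0.5421 0.0502 0.1585] [-1.1 -0.3  5.4] 0.0233
```

```bash
F(){ python3 -c "
from h import *
o=arm.get_obs();print(np.round(o['time_s'],1),np.round(o['tool_pos'],4),np.round(o['ft_force'],1),round(o['gripper_width'],4))"; }
python3 -m crank '0 0 0 0.02 0 0 0;0 0 0 -0.3 0 0 0;0 0 0 -0.6 0 0 0;0 0 0 -0.9 0 0 0;0 0 0 -1.2 0 0 0;0 0 0 -1.5 0 0 0;0 0 0 -1.8 0 0 0;0 0 0 -2.1 0 0 0;0 0 0 -2.2 0 0 0;0 0 0 -2.2 0 0 0'>/dev/null;F
python3 -m crank '0 0 0 0.3 0 0 0;0 0 0 0.6 0 0 0;0 0 0 0.9 0 0 0;0 0 0 1.2 0 0 0;0 0 0 1.5 0 0 0;0 0 0 1.8 0 0 0;0 0 0 2.0 0 0 0;0 0 0 2.1 0 0 0;0 0 0 2.15 0 0 0;0 0 0 2.22 0 0 0;0 0 0 2.22 0 0 0;0 0 0 2.22 0 0 0'>/dev/null;F
python3 -m crank '0 0 0 -0.3 0 0 0;0 0 0 -0.6 0 0 0;0 0 0 -0.9 0 0 0;0 0 0 -1.2 0 0 0;0 0 0 -1.5 0 0 0;0 0 0 -1.8 0 0 0;0 0 0 -2.1 0 0 0;0 0 0 -2.2 0 0 0;0 0 0 -2.2 0 0 0'>/dev/null;F
```

```text
20.2 [0.5426 0.0501 0.2255] [-0.4  0.6  1. ] 0.0234
21.2 [0.5421 0.0502 0.1579] [-1.   0.3  4.9] 0.0236
21.9 [0.5426 0.0502 0.2249] [-0.7  0.4  0.4] 0.0238
```

Three strokes done. I'll withdraw, check the beaker and pot numerically, then go back to the pot.

```bash
python3 -m crank '0 0 0 -0.4 0 0 0;0 0 0 -0.8 0 0 0;0 0 0 -1.2 0 0 0;0 0 0 -1.6 0 0 0;0 0 0 -2.0 0 0 0;0 0 0 -2.4 0 0 0;0 0 0 -2.9 0 0 0;0 0 0 -3.4 0 0 0;0 0 0 -3.6 0 0 0;0 0 0 -3.6 0 0 0;0 0 0 -3.6 0 0 0'|head -2;python3 - <<'E'
from h import *
st();go([.538,-.352,.333])
b=arm.capture('side').astype(float);s2=np.load('s2.npy').astype(float);s0=np.load('side0.npy').astype(float)
def sh(A,B,y0,y1,x0,x1):
    g=lambda i:np.ascontiguousarray(i[y0:y1,x0:x1].mean(2));return cv2.phaseCorrelate(g(A),g(B),cv2.createHanningWindow((x1-x0,y1-y0),cv2.CV_64F))
print('beaker',sh(s2,b,218,260,280,325),'pot vs start',sh(s0,b,165,185,295,327),np.abs(s0-b)[170:184,296:326].mean())
E
```

```text
time_s: 22.83
tool_pos: [0.542, 0.0501, 0.331]
22.83 tcp [0.542  0.0501 0.331 ] F [ 0.4 -0.6 -1.8] M [-0.012  0.038 -0.096] w 0.0233 ff 61.6 j [-0.11  0.2   1.32 -0.    1.63  1.55] tau6 -0.0
units [ 1.16 13.35 -0.06] z axis [-0. -0. -1.] y axis [-0.096 -0.995  0.   ] yaw_y -95.5
beaker ((0.5462096458682062, 0.4725799069515695), 0.9494076502403365) pot vs start ((0.31905747483424385, -1.0142895499380895), 0.6211945565691024) 24.6984126984127
```

```bash
python3 -m crank '0 0.1 1 0 0 0 0;0 0.2 2.1 0 0 0 0;0 0.3 3.3 0 0 0 0;0 0.4 4.5 0 0 0 0;0 0.5 5.7 0 0 0 0;0 0.6 6.9 0 0 0 0;0 0.7 8.1 0 0 0 0;0 0.8 9.3 0 0 0 0;0 0.9 10.5 0 0 0 0;0 1 11.6 0 0 0 0;0 1.1 12.7 0 0 0 0;0 1.16 13.35 0 0 0 0'>/dev/null; python3 -m crank '0 0 0 0 0 0 0;0 0 0 0 0 0 0;0 0 0 0 0 0 0;0 0 0 0 0 0 0'|head -2;python3 - <<'E'
from h import *
st();go([.538,-.352,.15])
b=arm.capture('side');s0=np.load('side0.npy')
# pot body extents by contrast to bright worktop in rows 168-178 (below the rim), handle-free
for n,i in(('start',s0),('now',b)):
    for r in(170,174,178):
        x=np.where(i[r,285:335].max(1)<190)[0]+285;print(n,r,x.min() if len(x) else None,x.max() if len(x) else None)
g=lambda i:np.ascontiguousarray(i[218:260,280:325].astype(float).mean(2))
print('beaker vs s2',cv2.phaseCorrelate(g(np.load('s2.npy')),g(b),cv2.createHanningWindow((45,42),cv2.CV_64F)), 'self',cv2.phaseCorrelate(g(b),g(b),cv2.createHanningWindow((45,42),cv2.CV_64F)))
h=lambda i:np.ascontiguousarray(i[166:186,292:330].astype(float).mean(2));w=cv2.createHanningWindow((38,20),cv2.CV_64F)
print('pot',cv2.phaseCorrelate(h(s0),h(b),w),cv2.phaseCorrelate(h(b),h(b),w))
np.save('s3.npy',b)
E
```

```text
time_s: 24.22
tool_pos: [0.5383, -0.3505, 0.3311]
24.22 tcp [ 0.5383 -0.3505  0.3311] F [-0.2  0.8 -0.5] M [ 0.021 -0.039  0.042] w 0.0237 ff 61.6 j [-0.75  0.39  1.05  0.    1.7   0.92] tau6 0.003
units [-0.    0.06  6.04] z axis [-0.     0.001 -1.   ] y axis [-0.095 -0.995 -0.001] yaw_y -95.5
start 170 297 322
start 174 298 322
start 178 298 322
now 170 298 322
now 174 298 322
now 178 299 321
beaker vs s2 ((0.7535079684752475, -0.24371061883021738), 0.47276626554518414) self ((0.5, 0.5), 1.0)
pot ((0.058561754002230515, -0.220251599639818), 0.9737796483392165) ((0.0, 0.0), 1.0)
```

The pot is where it was and the beaker hasn't moved. Lowering the brush.

```bash
python3 -m crank '0 0 0.08 0.6 0 0 0;0 0 0.08 1.4 0 0 0;0 0 0.08 2.2 0 0 0;0 0 0.08 3 0 0 0;0 0 0.08 3.7 0 0 0;0 0 0.08 4.4 0 0 0;0 0 0.08 5 0 0 0;0 0 0.08 5.5 0 0 0;0 0 0.08 5.8 0 0 0;0 0 0.08 6 0 0 0;0 0 0.08 6.05 0 0 0;0 0 0.08 6.05 0 0 0' | head -4; python3 -m crank '0 0 0 0.05 0 0 0;0 0 0 0.12 0 0 0;0 0 0 0.15 0 0 0;0 0 0 0.15 0 0 0;0 0 0 0.15 0 0 0'|head -4
```

```text
time_s: 25.27
tool_pos: [0.5382, -0.354, 0.1503]
tcp_rot: [0.999, -0.048, 0.0, 0.0]
ft_force: [0.2, -0.3, -1.6]
time_s: 25.68
tool_pos: [0.5383, -0.3546, 0.146]
tcp_rot: [0.999, -0.048, 0.001, 0.0]
ft_force: [0.9, -0.2, -0.2]
```

```bash
python3 -m crank '0 0 0.04 0.03 0 0 0;0.4 0 -0.04 0.03 0 0 0;1 0 -0.04 0.03 0 0 0;1 0 -0.04 0.03 0 0 0;1 0 -0.04 0.03 0 0 0;1 0 -0.04 0.03 0 0 0;1 0 -0.04 0.03 0 0 0;1 0 -0.04 0.03 0 0 0;1 0 -0.04 0.03 0 0 0'; python3 -m crank '1 0 0 -0.3 0 0 0;1 0 0 -0.8 0 0 0;1 0 0 -1.5 0 0 0;1 0 0 -2.3 0 0 0;1 0 0 -3.1 0 0 0;1 0 0 -4 0 0 0;1 0 0 -5 0 0 0;1 0 0 -6 0 0 0;1 0 0 -6 0 0 0;1 0 0 -6 0 0 0'|head -2; python3 - <<'E'
from h import *
st()
b=arm.capture('side');a=arm.capture('top');s0=np.load('side0.npy');t0=np.load('top0.npy')
D=lambda i,j,y0,y1,x0,x1:np.abs(i[y0:y1,x0:x1].astype(float)-j[y0:y1,x0:x1]).mean().round(1)
print('pot/brush diff',D(b,s0,110,185,292,330),'glass',D(b,s0,245,298,335,375),'shaker',D(b,s0,190,228,355,378),'mug',D(b,s0,300,368,260,318))
def hand(i):
    m=(i[115:150,295:325].astype(int).min(2)>110);ys,xs=np.where(m);return len(xs),xs.mean()+295,ys.mean()+115
print('handle',hand(s0),hand(b))
g=lambda i,y0,y1,x0,x1:np.ascontiguousarray(i[y0:y1,x0:x1].astype(float).mean(2))
for n,r in(('pot+brush',(112,186,290,332)),('beaker',(212,260,278,326)),('glass',(240,300,334,378)),('shaker',(188,230,352,382)),('mug',(298,372,256,322))):
    w=cv2.createHanningWindow((r[3]-r[2],r[1]-r[0]),cv2.CV_64F);print(n,cv2.phaseCorrelate(g(s0,*r),g(b,*r),w))
E
```

```text
time_s: 26.43
tool_pos: [0.538, -0.353, 0.1445]
tcp_rot: [0.999, -0.048, -0.0, 0.0]
ft_force: [-0.3, -0.5, 0.7]
gripper_width: 0.0849
finger_force: 0.0
time_s: 27.27
tool_pos: [0.5388, -0.3537, 0.3279]
27.27 tcp [ 0.5388 -0.3537  0.3279] F [ 0.8  0.4 -0.6] M [ 0.026 -0.011 -0.008] w 0.0851 ff 0.0 j [-0.75  0.39  1.06 -0.    1.68  0.91] tau6 0.0
pot/brush diff 19.4 glass 18.0 shaker 45.8 mug 15.6
handle (28, np.float64(309.25), np.float64(122.42857142857143)) (0, np.float64(nan), np.float64(nan))
pot+brush ((0.5114820341962663, 0.3505765628682269), 0.8358037295017245)
beaker ((-0.014013261087413298, 0.36864322933926275), 0.9366492763456242)
glass ((0.4735192130669432, 0.029277694581704594), 0.9981183051612404)
shaker ((0.40363526296468244, 0.7874463293011082), 0.32734460573308805)
mug ((0.06632527499333918, 0.5091990300378271), 0.988217003792093)<stdin>:7: RuntimeWarning: Mean of empty slice.
  ret = ret.dtype.type(ret / rcount)
```

```bash
python3 -m crank '1 -0.8 -0.5 0 0 0 0;1 -1.7 -1 0 0 0 0;1 -2.6 -1.5 0 0 0 0;1 -3.5 -2 0 0 0 0;1 -4.3 -2 0 0 0 0;1 -5 -2 0 0 0 0;1 -5 -2 0 0 0 0;1 -5 -2 0 0 0 0'|head -2; python3 - <<'E'
from h import *
st()
b=arm.capture('side');a=arm.capture('top');s0=np.load('side0.npy');t0=np.load('top0.npy')
def mt(i,j,n,x0,x1,y0,y1):
    r=cv2.matchTemplate(j[y0-8:y1+8,x0-8:x1+8],i[y0:y1,x0:x1],cv2.TM_CCOEFF_NORMED);_,v,_,p=cv2.minMaxLoc(r);print(n,round(v,3),p[0]-8,p[1]-8)
for n,r in(('handle',(300,320,117,147)),('pot',(293,328,150,186)),('beaker',(283,322,208,250)),('glass',(340,373,248,297)),('shaker',(357,377,194,226)),('mug',(262,314,303,368))):mt(s0,b,n+' side',*r)
for n,r in(('handle',(438,452,168,190)),('pot',(406,444,165,200)),('beaker',(278,312,165,200)),('glass',(258,287,214,244)),('shaker',(342,362,232,252)),('mug',(190,235,155,198))):mt(t0,a,n+' top',*r)
E
```

```text
time_s: 28.03
tool_pos: [0.3937, -0.2784, 0.3238]
28.03 tcp [ 0.3937 -0.2784  0.3238] F [-0.4 -0.1 -0. ] M [-0.028 -0.027 -0.008] w 0.0853 ff 0.0 j [-0.85  0.08  1.47  0.    1.59  0.82] tau6 -0.092
handle side 0.94 0 0
pot side 0.973 0 0
beaker side 0.95 0 0
glass side 0.993 0 0
shaker side 0.657 0 0
mug side 0.996 0 0
handle top 0.973 0 0
pot top 0.979 0 0
beaker top 0.916 -1 0
glass top 0.987 0 0
shaker top 0.729 0 0
mug top 0.994 0 0
```

Everything stands in place and the brush is upright in its pot, so I'm handing in.

```bash
python3 -c "
from bench import arm
print(arm.sign_off())"
```

```text
the job is handed in; nothing more can be done
None
```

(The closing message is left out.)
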